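# Back off the strip coiler by one notch

## Robot

A 6-joint arm with a two-finger parallel gripper is mounted at the origin on the work surface. World frame = base frame: x ahead of the robot, y to its left, z up, the work surface at z = 0. Lengths are in m, angles in rad, forces in N, time in s.
With the tool pointing down it reaches from about 0.275 to 0.85 m from the base axis. Payload 5.2 kg.
Tool frame: the origin (TCP) lies at the very end of the fingers, on their centre line; the grasp point (between the pads) lies 19 mm behind it (grip_depth is the z of the grasp point in the tool frame, in m); z points along the fingers, y is the direction in which the jaws open and shut (so a half turn about z gives the same grasp; the last joint's range is limited). The gripper opens to 85 mm and grips with 20 to 120 N. Pads are 22 mm wide; open, the fingers measure 114 mm over their backs; the gripper's body (76 mm by 85 mm) begins 54 mm behind the grasp point. The pads swing forward as they close: fully open they stand 13 mm farther back than shut.
Start: joints at [0.899, 0.259, 1.535, -0, 1.348, -0.203], TCP at [0.248, 0.491, 0.194] pointing down, gripper open.
Joint ranges: [-3.14, 3.14], [-0.91, 2.08], [0.19, 2.58], [-1.22, 4.36], [0.22, 2.71], [-3.12, 3.12]. Speed limits (rad/s): [2.57, 2.57, 3.14, 3.14, 3.14, 3.14].

## Interface

Orientations are given as a unit quaternion [x, y, z, w].
In Python, from workcell import state, get_image, job_done, look_for, cut_out, grip_depth gives the robot as it stands.
- The arm moves only by the tool move_arm, never from a script. Its argument "moves" is a list of rows, each a list of 4 numbers: the shift along the tool's x, y, z in cm, then the turn about the tool's z in degrees. In form: [[x, y, z, roll], ...]. A call has 1 to 20 rows; each row is the pose to reach, as a shift and turn from the pose commanded when the call began, along the tool's axes at that moment; what a row does not reach only later rows make up. A row lasts 1/12 s, in which the tool goes at most 41.7 mm and 7.16 degrees, less where a joint would pass 70% of its speed; a pose out of reach is approached as far as the arm can. A call with a gripper value outside its range is refused whole. "claw" is the opening, from -1 (shut) to 1 (fully open), set as the call begins (left out, the last holds). The fingers move at their own pace and stop on an object; the grip force is fixed at half the most. Time passes only in rows, so rows that repeat a pose let the fingers close. It gives the time, the measured TCP pose, the force and the opening at its end, in the units of the state.
- state(): the state, without advancing time (a new reading comes with each control period).
- get_image(name): name is "scene" or "top" or "wrist"; returns a dict with "img" (400x640x3 uint8, red, green, blue), "depth" (400x640 float32, m along the optical axis (not along the pixel's ray), 0 where there is no reading), "mtx" (3x3 intrinsics, pixels), "pose" (4x4, takes a point from camera to world coordinates). Camera axes: x right, y up, looking along -z (the intrinsics and any distortion apply to the point x, -y, -z); pixel columns grow to the right and rows downward; lengths in m; the calibration is good to about 2 mm. A picture is of the moment at which its call begins.
- job_done(): hands the job in, once; it reports no verdict.
Trained networks look in a picture, given as the dict that the camera call returned (one of the last four; its "shot" number tells which), for a name from the list of things; names that differ only in an ending like _2 or _b are one class to them, and where a whole thing is asked for, a point or a joint stands for the part that bears it (a point fixed in the world has none). Each returns a list of dicts, best first, with "score" (0 to 1); they miss things now and then, are a little off and sometimes report something else, mostly with a low value. They report only what shows in the picture. A call takes as long as a camera call.
- look_for(picture, name): "position" ([x, y, z] in m, in world coordinates, good to about 4 mm: the middle of the surface that is visible of it).
- cut_out(picture, name): "mask" (400x640 bool, what is visible of it).
The state is a dict: "t": time; "qpos": joint angles; "joint_vel": joint speeds; "joint_torque": joint torques, N m; "ee_pos": TCP position; "orientation": TCP orientation; "force": force on the tool from outside, world axes, zero at the start; "moment": the same for the moment, N m; "width": opening from 0.0 (shut) to 1.0 (fully open).
Only numpy, scipy, OpenCV 4.12 (cv2) and the standard library are available. Lean on these libraries where they do the work, as an engineer would, in place of code of your own. Each camera call takes 0.05 s, during which the arm holds its last target. There are 200 camera calls.

## Task

The bench coiler has been wound one notch too tight. Push its ratchet pawl up clear of the teeth with a fingertip, push the star handle so that the wheel turns backward by exactly one notch (its top moves towards the pawl's side), then push the pawl back down so that it sits fully home in the next notch. Leave the loose things on the bench where they are.

Things in the scene. Friction and masses are not known exactly. Their poses are not given: they have to be found in the camera images.
- coiler: Fixed bench coiler, base 250 x 170 x 14 mm, brass coil on a drum between green cheeks. Origin: on the bench under the wheel's axle. Own y runs along the axle, 105 mm above the bench; own x points from the axle towards the pawl's pivot. Star handle at own y = +50 mm, ratchet wheel and pawl at y = -48. The pawl's post stands at own x = 70, y = -71 mm, 166 mm high.
- wheel (a joint): Turn of star handle, drum and ratchet wheel (one piece), rad; grows as it turns backward (its top moves to the coiler's +x). One notch = 60 deg = 1.047 (6 teeth). Starts at -0.08 to 0; seated in the next notch back it reads about 0.93 to 1.05. Stiff (0.25 N m, 3 N at a spoke's end): stays where left. With the pawl down it cannot turn backward. Ratchet wheel: radius 50 mm, 12 thick.
- pawl (a joint): Lift of the pawl, rad: 0 fully home in a notch, up to 0.9; clear of the teeth above 0.25. Stiff hinge (0.14 N m, 3 N on the plate): stays where left, must be pushed back down. Pivot at the coiler's x = 70, y = -48 mm, 155 mm above the bench. Its 70 mm arm points to -x, over the wheel, and ends in the nose. Pushing its thumb plate to the coiler's +x lifts the nose, to -x lowers it.
- plate_top (a point): Middle of the top edge of the pawl's upright steel thumb plate: 8 mm thick, 32 mm wide along the coiler's y, standing 60 mm up from the pivot (top 215 mm above the bench when the pawl is home). It leans towards the coiler's +x as the pawl is lifted.
- pawl_nose (a point): Lower tip of the pawl's nose, 70 mm from the pivot; 146 mm above the bench when home.
- star_hub (a point): Centre of the star handle, on the axle: six plain steel rods 12 mm thick, 60 degrees apart, that reach 90 mm from the axle, on a hub of 20 mm radius. With the wheel at 0 the two upper spokes lean 30 degrees either side of upright.
- spoke_end (a point): Outer end of the spoke that at the start leans 30 degrees from upright towards the coiler's -x side (90 mm from the axle). One notch of backward turn carries it over the top to 30 degrees towards the coiler's +x.
- tape: Loose roll of brown tape, 84 mm across, 36 mm high, lying flat; origin under its centre. Bystander.
- block: Loose steel block 60 x 40 x 30 mm; origin under its centre. Bystander.
- marker: Loose red marker pen with black cap, 125 x 16 x 16 mm, lying; origin under its middle. Bystander.
- flower: Loose cast brass flower, 86 mm across, 23 mm high; origin under its centre. Bystander.
- brass_box: Loose round brass bowl, 120 mm across, 40 mm high; origin under its centre. Bystander.
- bottle: Loose closed water bottle, 64 mm across, 190 mm high, standing; origin under its centre. Bystander.
- hammer: Loose hammer lying on the bench; origin under it. Bystander.

How it is judged:
By the outcome, as a careful person would: the job done as asked, in the order asked, and still so for the second after the job is handed in, with the robot touching nothing.
It also fails if it takes over 69 s, if anything falls off the work surface, if the arm or the gripper's body presses on something with over 40 N, if the wrist force passes 120 N, or if a joint passes its speed limit or range.

## Working session

There is one attempt and no reset: what is moved stays moved. The work goes in short steps, Python scripts to look and compute and a tool call to move; the robot and the scene stay as the last step left them, time stands still between calls to the robot, and variables do not carry over. Pictures are saved under pics/ and viewed, about 8 in all and at most 12, crops included, and the job is handed in when it is done.

Besides the shell and the picture viewer there is one more tool, called after "Call:" as name([rows], argument=value, ...), one row to a line, values as JSON. move_arm: Moves the arm, as the interface text tells. Its arguments: {"type":"object","properties":{"moves":{"type":"array"},"claw":{"type":"number"}},"required":["moves"]}

```bash
mkdir -p pics; python3 - <<'E'
from workcell import *
import cv2,numpy as np
s=state();print(s['t'],s['ee_pos'],s['orientation'],s['width'],grip_depth)
for c in ['scene','top']:
    p=get_image(c);cv2.imwrite(f'pics/{c}0.png',p['img'][:,:,::-1])
    print(c,p['pose'].round(3).tolist(),p['mtx'].round(1).tolist())
    for n in ['coiler','plate_top','pawl_nose','star_hub','spoke_end','tape','block','marker','flower','brass_box','bottle','hammer']:
        r=look_for(p,n);print(n,[(round(d['score'],2),np.round(d['position'],3).tolist()) for d in r[:2]])
E
```

```text
0.0 [0.24809489 0.49019206 0.19308064] [ 2.32257450e-01  9.72653913e-01 -8.32185030e-04 -3.87433793e-04] 0.9990663361375124 -0.0187
scene [[-0.657, -0.629, 0.416, 1.227], [0.754, -0.557, 0.349, 0.536], [0.012, 0.543, 0.84, 1.426], [0.0, 0.0, 0.0, 1.0]] [[460.8, 0.0, 312.2], [0.0, 460.8, 201.1], [0.0, 0.0, 1.0]]
coiler [(0.65, [0.57, 0.007, 0.014]), (0.48, [0.544, -0.168, 0.027])]
plate_top [(0.69, [0.617, 0.474, 0.02]), (0.53, [0.61, -0.046, 0.175])]
pawl_nose [(0.5, [0.61, -0.045, 0.175])]
star_hub [(0.71, [0.541, 0.007, 0.129])]
spoke_end [(0.8, [0.546, 0.006, 0.126])]
tape [(0.59, [0.551, 0.186, 0.035])]
block [(0.75, [0.545, -0.169, 0.027])]
marker [(0.59, [0.344, -0.058, 0.016])]
flower [(0.8, [0.703, -0.14, 0.008]), (0.15, [0.616, 0.477, 0.021])]
brass_box [(0.79, [0.728, 0.079, 0.019]), (0.6, [0.609, -0.044, 0.177])]
bottle [(0.61, [0.61, -0.488, 0.097])]
hammer [(0.74, [0.615, 0.475, 0.023])]
top [[-0.028, 0.998, -0.06, 0.507], [-1.0, -0.028, -0.006, -0.017], [-0.007, 0.06, 0.998, 1.338], [0.0, 0.0, 0.0, 1.0]] [[412.9, 0.0, 320.4], [0.0, 412.9, 200.3], [0.0, 0.0, 1.0]]
coiler []
plate_top [(0.44, [0.59, -0.057, 0.162])]
pawl_nose [(0.57, [0.586, -0.053, 0.162])]
star_hub [(0.8, [0.528, -0.003, 0.138])]
spoke_end [(0.94, [0.527, -0.0, 0.137])]
tape [(0.83, [0.54, 0.186, 0.037])]
block [(0.81, [0.533, -0.166, 0.036]), (0.24, [0.587, -0.057, 0.163])]
marker [(0.58, [0.341, -0.056, 0.016])]
flower [(0.69, [0.695, -0.147, 0.006]), (0.25, [0.591, -0.055, 0.165])]
brass_box [(0.89, [0.741, 0.086, 0.018]), (0.52, [0.59, -0.49, 0.122])]
bottle [(0.85, [0.592, -0.492, 0.122])]
hammer [(0.68, [0.597, 0.475, 0.02])]
```

View pics/scene0.png

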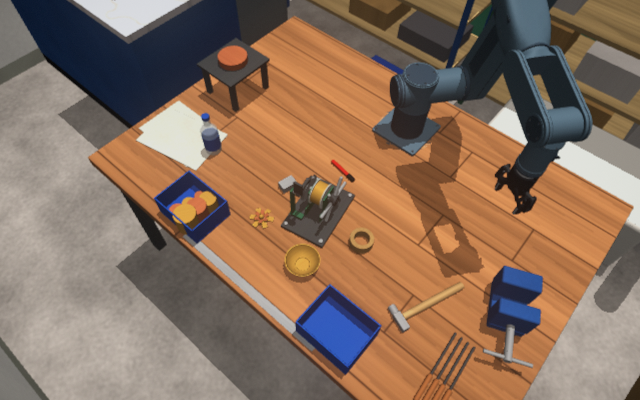

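View pics/top0.png

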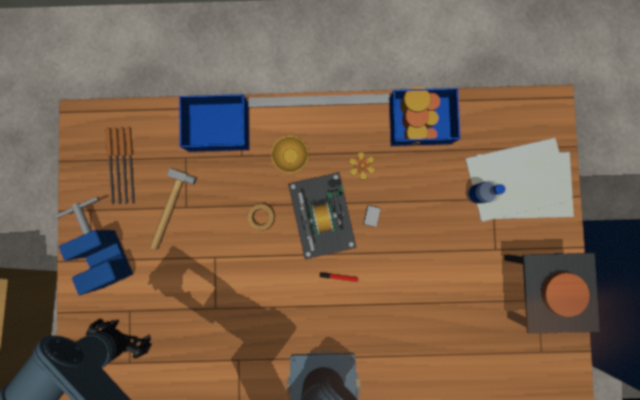

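The scene view shows the coiler at about (318,210). The top view has its base at corners (291,185), (338,173), (355,247) and (307,258), with the star on the left side and the pawl at the upper right.

```bash
cat > h.py <<'E'
from workcell import *
import cv2,numpy as np
def cloud(p):
    d=p['depth'];K=p['mtx'];v,u=np.mgrid[:400,:640]
    c=np.stack([(u-K[0,2])/K[0,0]*d,-(v-K[1,2])/K[1,1]*d,-d],-1)
    P=c@p['pose'][:3,:3].T+p['pose'][:3,3];P[d==0]=np.nan
    return P
def proj(p,X):
    c=(np.atleast_2d(X)-p['pose'][:3,3])@p['pose'][:3,:3];K=p['mtx']
    return np.c_[K[0,0]*c[:,0]/-c[:,2]+K[0,2],-K[1,1]*c[:,1]/-c[:,2]+K[1,2]]
E
python3 - <<'E'
from h import *
for c in ['top','scene']:
    p=get_image(c);P=cloud(p);im=p['img'].astype(int)
    near=(abs(P[...,0]-.53)<.17)&(abs(P[...,1]+.01)<.16)
    m=near&(im.max(-1)<95)&(P[...,2]<.03)
    n,l,st,_=cv2.connectedComponentsWithStats(m.astype(np.uint8));k=1+st[1:,4].argmax()
    Q=P[l==k];print(c,len(Q),np.median(Q[:,2]),cv2.minAreaRect((Q[:,:2]*1000).astype(np.float32)))
    u,v=(323,215) if c=='top' else (320,205)
    w=55
    cr=cv2.resize(p['img'][v-w:v+w,u-w:u+w],(600,600),interpolation=cv2.INTER_CUBIC)
    cv2.imwrite(f'pics/{c}1.png',cr[:,:,::-1])
    T=P[near&(P[...,2]>.17)];print('high',T.round(3)[::max(1,len(T)//15)].tolist())
E
```

```text
top 2632 0.014201804029369325 ((537.760009765625, -11.991813659667969), (251.8170928955078, 170.79359436035156), 10.94305419921875)
high [[0.612, -0.057, 0.216], [0.61, -0.052, 0.214], [0.607, -0.038, 0.214], [0.607, -0.054, 0.216], [0.604, -0.035, 0.219], [0.604, -0.051, 0.22], [0.602, -0.035, 0.216], [0.603, -0.052, 0.193], [0.602, -0.041, 0.183], [0.557, -0.057, 0.17], [0.553, 0.044, 0.185], [0.551, 0.039, 0.177], [0.545, 0.042, 0.176], [0.48, 0.024, 0.177], [0.475, 0.03, 0.178], [0.472, 0.024, 0.182]]
scene 1706 0.013798049588481298 ((541.5570068359375, -9.585464477539062), (252.56051635742188, 169.87301635742188), 10.968795776367188)
high [[0.477, 0.025, 0.181], [0.481, 0.029, 0.177], [0.481, 0.034, 0.171], [0.606, -0.051, 0.212], [0.605, -0.043, 0.212], [0.611, -0.037, 0.219], [0.612, -0.045, 0.207], [0.612, -0.054, 0.192], [0.605, -0.03, 0.207], [0.607, -0.038, 0.197], [0.61, -0.043, 0.19], [0.614, -0.048, 0.183], [0.617, -0.055, 0.173], [0.608, -0.032, 0.187], [0.604, -0.031, 0.177], [0.552, 0.045, 0.183], [0.56, 0.051, 0.185]]
```

View pics/scene1.png

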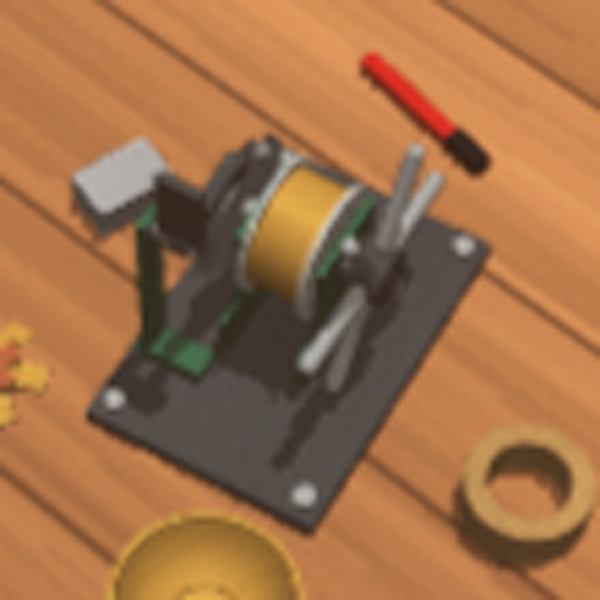

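The top clouds agree with the model. Base yaw is 10.95°, origin about (0.5285, -0.012), plate top at (0.607, -0.045, 0.215) and spoke end about (0.476, 0.026, 0.18). I'll move above the pawl's -x side with the fingers shut and the tool x along the coiler's -x.

Call:
move_arm([
  [0,0,-4,-7],
  [0,0,-8,-14],
  [-53.4,-33.75,-10,-37.8],
  [-53.4,-33.75,-10,-37.8],
  [-53.4,-33.75,-10,-37.8],
  [-53.4,-33.75,-10,-37.8],
  [-53.4,-33.75,-10,-37.8],
  [-53.4,-33.75,-10,-37.8],
  [-53.4,-33.75,-10,-37.8],
  [-53.4,-33.75,-10,-37.8],
  [-53.4,-33.75,-10,-37.8],
  [-53.4,-33.75,-10,-37.8],
  [-53.4,-33.75,-10,-37.8],
  [-53.4,-33.75,-10,-37.8],
  [-53.4,-33.75,-10,-37.8],
  [-53.4,-33.75,-10,-37.8],
  [-53.4,-33.75,-10,-37.8],
  [-53.4,-33.75,-10,-37.8],
  [-53.4,-33.75,-10,-37.8],
  [-53.4,-33.75,-10,-37.8],
], claw=-1)

```text
t: 3.07
ee_pos: [0.5725, -0.0528, 0.2931]
orientation: [-0.094, 0.996, 0.0, -0.001]
force: [-0.8, -0.4, -0.9]
width: 0.0
```

```bash
cat >> h.py <<'E'
O=np.array([.5285,-.012]);a=np.radians(10.95)
R=np.array([[np.cos(a),-np.sin(a)],[np.sin(a),np.cos(a)]])
def own(P): 
    P=np.asarray(P);return np.concatenate([(P[...,:2]-O)@R,P[...,2:]],-1)*1000
def high(p):
    Q=own(cloud(p)).reshape(-1,3)
    pl=Q[(abs(Q[:,0]-75)<40)&(abs(Q[:,1]+48)<25)&(Q[:,2]>170)&(Q[:,2]<222)]
    st=Q[(abs(Q[:,0])<95)&(abs(Q[:,1]-50)<12)&(Q[:,2]>165)&(Q[:,2]<205)]
    return pl,st
E
python3 - <<'E'
from h import *
p=get_image('wrist');cv2.imwrite('pics/w1.png',p['img'][:,:,::-1])
s=state();print('tcp own',own(s['ee_pos']),own(p['pose'][:3,3]))
for c in ['wrist','scene']:
    if c!='wrist':p=get_image(c)
    pl,st=high(p);print(c)
    for z in range(170,222,10):
        q=pl[abs(pl[:,2]-z)<5]
        if len(q):print(' plate',z,len(q),np.percentile(q[:,0],[3,50,97]).round(1),np.percentile(q[:,1],[3,50,97]).round(1))
    for z in range(165,205,10):
        q=st[abs(st[:,2]-z)<5]
        for sg in (-1,1):
            r=q[q[:,0]*sg>0]
            if len(r):print(' star',z,sg,len(r),np.percentile(r[:,0],[3,50,97]).round(1),np.median(r[:,1]).round(1))
E
```

```text
tcp own [ 35.27898831 -47.17928088 293.48767324] [-46.8897712  -49.33455408 473.491643  ]
wrist
 plate 170 48 [69.5 70.3 70.7] [-64.7 -51.9 -35. ]
 plate 180 117 [69.6 70.  71. ] [-64.8 -48.9 -35.1]
 plate 190 130 [69.6 70.1 70.7] [-64.6 -50.3 -35.4]
 plate 200 143 [69.6 70.1 70.9] [-64.8 -49.9 -35.3]
 plate 210 239 [69.6 70.4 76.6] [-65.2 -50.7 -34.8]
 plate 220 163 [70.4 73.4 76.3] [-64.1 -49.9 -35.6]
 star 165 -1 47 [-38.8 -31.2 -29.3] 44.6
 star 165 1 46 [27.1 29.5 35.2] 45.6
 star 175 -1 167 [-47.  -38.6 -32.3] 45.1
 star 175 1 106 [30.2 33.9 40. ] 45.3
 star 185 -1 60 [-46.1 -42.8 -38.6] 47.4
 star 185 1 131 [35.2 39.9 46.1] 46.5
scene
 plate 170 10 [70.3 75.6 79.6] [-64.3 -47.4 -34.8]
 plate 180 14 [71.  73.6 76.4] [-62.3 -43.2 -32.9]
 plate 190 14 [70.6 74.9 77.1] [-60.1 -48.2 -32.8]
 plate 200 15 [73.3 74.9 76.8] [-60.2 -45.3 -31.3]
 plate 210 23 [67.9 74.2 78.2] [-57.9 -45.4 -31.5]
 plate 220 11 [70.  74.1 77.5] [-60.6 -52.1 -35.3]
 star 165 -1 8 [-39.  -34.1 -27.5] 52.5
 star 165 1 1 [31.1 31.1 31.1] 53.7
 star 175 -1 11 [-46.6 -40.4 -35. ] 49.8
 star 175 1 5 [30.1 40.4 44.1] 53.0
 star 185 -1 3 [-44.8 -43.  -41.4] 52.8
 star 185 1 9 [34.4 42.1 46.5] 50.7
```

View pics/w1.png

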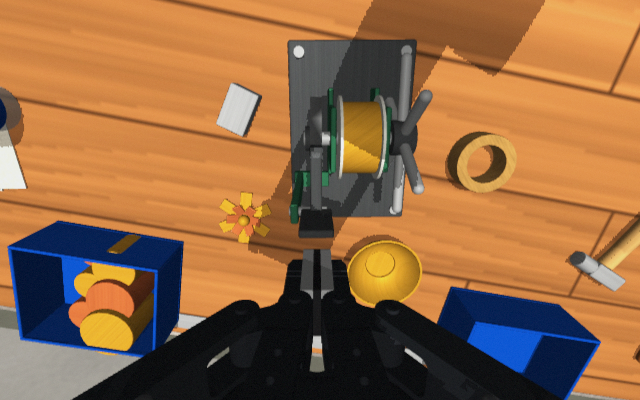

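The wrist view shows the plate at (316,223), lined up with the shut fingers at (318,265). Plate face and star agree with the model within 2–4 mm. Now I'll descend on the -x side and push +x.

Call:
move_arm([
  [0,0,4,0],
  [0,0,8,0],
  [0,0,10.3,0],
  [0,0,10.3,0],
  [-0.8,0,10.3,0],
  [-1.6,0,10.3,0],
  [-2,0,10.3,0],
  [-2.4,0,10.3,0],
  [-2.8,0,10.3,0],
  [-3.2,0,10.3,0],
  [-3.6,0,10.3,0],
  [-3.9,0,10.3,0],
  [-3.9,0,10.3,0],
])

```text
t: 4.25
ee_pos: [0.6113, -0.0443, 0.1908]
orientation: [-0.095, 0.995, 0.0, 0.0]
force: [-0.1, -0.1, -0.3]
width: 0.001
```

```bash
cat >> h.py <<'E'
def rep(c='wrist'):
    p=get_image(c);pl,st=high(p);print(c)
    for z in range(175,222,10):
        q=pl[abs(pl[:,2]-z)<5]
        if len(q):print(' plate',z,len(q),np.percentile(q[:,0],[3,50,97]).round(1))
    for z in range(165,205,10):
        q=st[abs(st[:,2]-z)<5]
        for sg in (-1,1):
            r=q[q[:,0]*sg>0]
            if len(r):print(' star',z,sg,len(r),np.percentile(r[:,0],[3,50,97]).round(1),np.median(r[:,1]).round(1))
    return p
E
python3 - <<'E'
from h import *
s=state();print(own(s['ee_pos']),s['force']);rep();rep('scene');rep('top')
E
```

```text
[ 75.11824282 -47.39720048 190.84046559] [-0.12280706 -0.10290001 -0.33583895]
wrist
 plate 175 253 [69.5 70.  70.5]
 plate 185 305 [69.5 69.9 70.5]
 plate 195 341 [69.4 70.  70.6]
 plate 205 404 [69.4 69.9 70.5]
 plate 215 795 [69.6 71.6 76.7]
 star 165 -1 189 [-39.5 -31.7 -28.6] 44.2
 star 165 1 123 [27.5 30.  36.8] 44.2
 star 175 -1 531 [-47.1 -38.2 -32.5] 44.7
 star 175 1 253 [30.3 34.2 41.1] 44.4
 star 185 -1 185 [-45.8 -42.3 -38.8] 47.0
 star 185 1 336 [35.2 40.1 45.8] 46.2
scene
 plate 175 17 [71.5 75.1 78.2]
 plate 185 13 [71.  75.3 77.4]
 plate 195 17 [73.8 74.9 78.4]
 plate 205 15 [71.1 75.2 77.1]
 plate 215 17 [68.5 73.9 77.4]
 star 165 -1 5 [-45.5 -35.6 -30.6] 51.6
 star 165 1 1 [34.9 34.9 34.9] 55.7
 star 175 -1 11 [-47.6 -38.1 -31.1] 51.1
 star 175 1 4 [32.2 37.  43. ] 54.2
 star 185 -1 4 [-43.4 -41.6 -39.8] 49.6
 star 185 1 10 [35.8 40.4 46.1] 51.2
top
 star 165 -1 7 [-38.2 -34.6 -32.7] 46.5
 star 175 -1 15 [-50.3 -42.7 -37. ] 47.0
 star 185 -1 6 [-51.  -46.8 -42.2] 47.6
```

The force is about 0 and the plate hasn't moved, although the TCP should be past it. I need to look.

```bash
python3 - <<'E'
from h import *
p=get_image('wrist');q=get_image('scene');t=get_image('top')
a=cv2.resize(p['img'][80:400,200:520],(400,400));b=cv2.resize(q['img'][150:250,260:360],(400,400),interpolation=cv2.INTER_CUBIC)
cv2.imwrite('pics/c2.png',np.hstack([a,b])[:,:,::-1])
X=state()['ee_pos'];print(proj(p,X),proj(q,X),own(p['pose'][:3,3]))
E
```

```text
[[318.0251403  231.64509695]] [[297.64316719 188.63011264]] [ -8.13141529 -48.27648873 371.04943896]
```

View pics/c2.png

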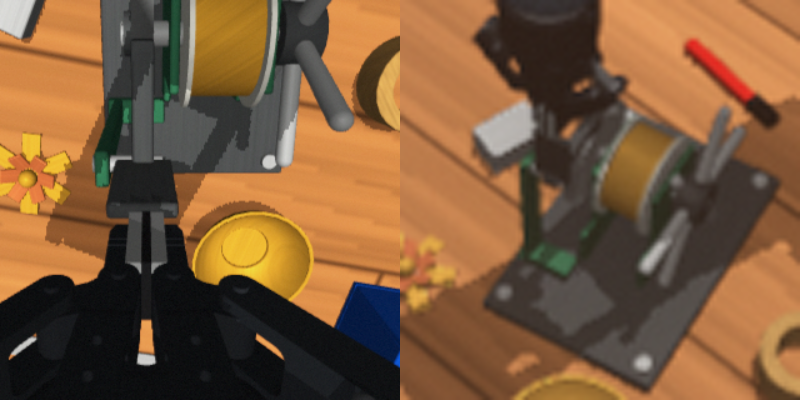

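```bash
python3 - <<'E'
from h import *
p=get_image('wrist');Q=own(cloud(p))
for u in (300,316,330):
  print(u,[(v,Q[v,u].round(0).tolist()) for v in range(205,300,6)])
q=get_image('scene');S=own(cloud(q));x,y=297,188
for v in range(172,200,3):print(v,[S[v,u].round(0).tolist() for u in range(288,310,4)])
E
```

```text
300 [(205, [69.0, -60.0, 156.0]), (211, [70.0, -60.0, 167.0]), (217, [70.0, -59.0, 178.0]), (223, [70.0, -59.0, 187.0]), (229, [70.0, -58.0, 197.0]), (235, [70.0, -58.0, 205.0]), (241, [70.0, -57.0, 212.0]), (247, [72.0, -57.0, 216.0]), (253, [76.0, -57.0, 215.0]), (259, [201.0, -70.0, 1.0]), (265, [69.0, -56.0, 241.0]), (271, [69.0, -56.0, 245.0]), (277, [69.0, -55.0, 251.0]), (283, [69.0, -55.0, 255.0]), (289, [64.0, -55.0, 266.0]), (295, [62.0, -54.0, 273.0])]
316 [(205, [66.0, -49.0, 165.0]), (211, [70.0, -49.0, 167.0]), (217, [70.0, -49.0, 178.0]), (223, [70.0, -49.0, 187.0]), (229, [70.0, -49.0, 197.0]), (235, [70.0, -49.0, 205.0]), (241, [70.0, -49.0, 213.0]), (247, [73.0, -49.0, 214.0]), (253, [64.0, -49.0, 237.0]), (259, [65.0, -49.0, 242.0]), (265, [65.0, -49.0, 247.0]), (271, [65.0, -49.0, 252.0]), (277, [64.0, -48.0, 258.0]), (283, [65.0, -48.0, 261.0]), (289, [64.0, -48.0, 266.0]), (295, [68.0, -48.0, 265.0])]
330 [(205, [120.0, -32.0, 14.0]), (211, [70.0, -39.0, 167.0]), (217, [70.0, -39.0, 178.0]), (223, [70.0, -40.0, 188.0]), (229, [70.0, -40.0, 196.0]), (235, [69.0, 
[... 969 characters left out ...]
 [13.0, -44.0, 145.0]]
187 [[-11.0, -143.0, 24.0], [-26.0, -136.0, 9.0], [75.0, -53.0, 196.0], [76.0, -37.0, 210.0], [42.0, -43.0, 163.0], [16.0, -42.0, 132.0]]
190 [[-7.0, -141.0, 11.0], [74.0, -70.0, 165.0], [76.0, -53.0, 182.0], [77.0, -36.0, 195.0], [35.0, -47.0, 134.0], [14.0, -43.0, 110.0]]
193 [[-2.0, -139.0, -2.0], [81.0, -66.0, 160.0], [78.0, -52.0, 167.0], [74.0, -39.0, 172.0], [37.0, -46.0, 119.0], [37.0, -30.0, 131.0]]
196 [[11.0, -131.0, 1.0], [77.0, -69.0, 135.0], [81.0, -50.0, 154.0], [77.0, -37.0, 159.0], [41.0, -44.0, 107.0], [37.0, -30.0, 112.0]]
199 [[21.0, -124.0, -0.0], [79.0, -68.0, 120.0], [8.0, -97.0, 3.0], [8.0, -81.0, 15.0], [42.0, -43.0, 90.0], [35.0, -31.0, 90.0]]
```

The depth data show the plate standing unmoved and the finger's front face at x = 64, but nothing of the finger below z ≈ 236. So the visible fingertips end about 43 mm higher than the reported TCP. I'll back off, lower a little and check this against the scene camera.

Call:
move_arm([
  [2,0,0,0],
  [4,0,0,0],
  [4,0,0,0],
  [4,0,0.8,0],
  [4,0,1.6,0],
  [4,0,2.2,0],
  [4,0,2.2,0],
])

```text
t: 5.23
ee_pos: [0.5707, -0.0514, 0.1665]
orientation: [-0.095, 0.995, 0.001, -0.002]
force: [-0.1, 0.2, 0.0]
width: 0.0
```

```bash
python3 - <<'E'
from h import *
s=state();print(own(s['ee_pos']),s['force'],s['width'])
for c in('wrist','scene','top'):
    p=get_image(c);Q=own(cloud(p)).reshape(-1,3)
    q=Q[(abs(Q[:,0]-35)<14)&(abs(Q[:,1]+48)<18)&(Q[:,2]>168)&(Q[:,2]<280)]
    print(c,len(q),np.histogram(q[:,2],np.arange(165,285,10))[0])
    if c=='wrist':
        cv2.imwrite('pics/w3.png',p['img'][:,:,::-1])
E
```

```text
[ 33.90500455 -46.72489952 166.52741392] [-0.07496902  0.20756754  0.03815754] 0.0001393534890569958
wrist 6577 [   0    0    0    0  286  658  808  934 1805 1558  277]
scene 100 [ 1  0  0  1  8 19 12 11 20 12 11]
top 0 [0 0 0 0 0 0 0 0 0 0 0]
```

View pics/w3.png

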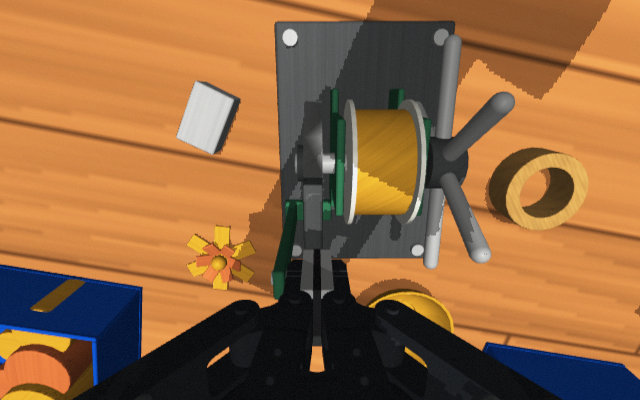

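The view now matches: the fingertips at (318,262) end at true z ≈ 206 while the TCP reads 166. The usable tip is therefore about 40 mm behind the reported TCP, and I'll plan with that offset. Going down to true z ≈ 188, then pushing +x.

Call:
move_arm([
  [0,0,0.9,0],
  [0,0,1.8,0],
  [0,0,1.8,0],
  [-0.8,0,1.8,0],
  [-1.6,0,1.8,0],
  [-2,0,1.8,0],
  [-2.4,0,1.8,0],
  [-2.8,0,1.8,0],
  [-2.8,0,1.8,0],
])

```text
t: 6.13
ee_pos: [0.5994, -0.0466, 0.1512]
orientation: [-0.095, 0.995, -0.0, 0.0]
force: [-1.9, -1.0, 1.7]
width: -0.001
```

```bash
python3 - <<'E'
from h import *
s=state();print(own(s['ee_pos']),s['force'],s['moment']);rep('scene')
p=get_image('wrist');q=own(cloud(p)).reshape(-1,3);q=q[(q[:,0]>10)&(q[:,0]<75)&(abs(q[:,1]+48)<12)&(q[:,2]>175)&(q[:,2]<215)];print(np.histogram(q[:,2],np.arange(175,216,4)))
E
```

```text
[ 63.04045694 -47.44862775 151.22492478] [-1.85504371 -0.9671652   1.73375786] [-0.08340198  0.25366219 -0.00875317]
scene
 plate 175 12 [42.6 76.9 80.7]
 plate 185 13 [76.9 80.2 82.7]
 plate 195 13 [70.3 80.8 83.4]
 plate 205 22 [57.6 72.3 84.4]
 plate 215 42 [63.9 79.1 85.9]
 star 165 -1 7 [-40.5 -32.2 -30.4] 50.6
 star 175 -1 11 [-44.1 -39.9 -35.7] 50.7
 star 175 1 5 [32.9 38.2 43.3] 53.4
 star 185 -1 3 [-46.  -43.5 -42.3] 52.3
 star 185 1 7 [36.7 38.7 43.9] 52.1
 star 195 1 2 [45.4 45.7 46. ] 51.3
(array([  4,   0,   0,   0,  51, 192, 211, 231, 267, 270]), array([175, 179, 183, 187, 191, 195, 199, 203, 207, 211, 215]))
```

Contact at about 2–3 N and the plate is leaning. Continuing to a lift of about 0.5 rad.

Call:
move_arm([
  [-0.4,0,0,0],
  [-0.8,0,0,0],
  [-1.1,0,0,0],
  [-1.4,0,0,0],
  [-1.4,0,0,0],
])

```text
t: 6.65
ee_pos: [0.6128, -0.0436, 0.1503]
orientation: [-0.095, 0.995, 0.0, -0.0]
force: [-3.5, -0.5, -0.3]
width: -0.0
```

```bash
python3 - <<'E'
from h import *
s=state();print(own(s['ee_pos']),s['force']);rep('scene')
E
```

```text
[ 76.76729486 -47.05767344 150.33506666] [-3.51460895 -0.49808775 -0.32980708]
scene
 plate 175 2 [81.2 83.  84.9]
 plate 185 4 [83.7 86.4 90.6]
 plate 195 13 [73.4 85.3 95.1]
 plate 205 37 [ 80.6  96.6 103.4]
 plate 215 20 [ 80.   85.5 101.1]
 star 165 -1 7 [-41.4 -35.1 -28.9] 49.6
 star 165 1 2 [34.6 36.6 38.5] 51.1
 star 175 -1 10 [-46.6 -40.3 -37.4] 51.2
 star 175 1 4 [33.3 37.9 43.1] 54.7
 star 185 -1 3 [-45.9 -43.6 -40.6] 51.5
 star 185 1 9 [34.1 39.7 45.6] 50.5
```

The lift is about 0.5 rad with the star unmoved. Back off, rise, cross to the star's -x side and come down.

Call:
move_arm([
  [2,0,0,0],
  [3,0,-4,0],
  [3,0,-8,0],
  [3,0,-11,0],
  [6,4,-11,0],
  [9,7,-11,0],
  [12,9.7,-11,0],
  [15.2,9.7,-11,0],
  [15.2,9.7,-11,0],
  [15.2,9.7,-7,0],
  [15.2,9.7,-3,0],
  [15.2,9.7,0,0],
  [15.2,9.7,1.9,0],
  [15.2,9.7,1.9,0],
])

```text
t: 7.87
ee_pos: [0.4433, 0.0231, 0.1288]
orientation: [-0.095, 0.995, 0.001, -0.002]
force: [-1.0, 0.2, 1.1]
width: -0.002
```

```bash
python3 - <<'E'
from h import *
s=state();print(own(s['ee_pos']),s['force'])
q=rep('scene')
p=get_image('wrist');Q=own(cloud(p))
f=Q.reshape(-1,3);f=f[(abs(f[:,0]+76)<14)&(abs(f[:,1]-50)<14)&(f[:,2]>150)&(f[:,2]<215)];print(np.histogram(f[:,2],np.arange(150,216,5)))
cv2.imwrite('pics/c4.png',np.hstack([cv2.resize(p['img'][80:400,160:480],(400,400)),cv2.resize(q['img'][150:250,260:360],(400,400),interpolation=cv2.INTER_CUBIC)])[:,:,::-1])
E
```

```text
[-76.94705115  50.64961428 128.77684247] [-1.0111528   0.20480066  1.10346732]
scene
 plate 175 30 [37.  52.6 83.9]
 plate 185 13 [36.1 43.3 88.3]
 plate 195 2 [91.3 92.9 94.6]
 plate 205 19 [ 95.6 100.6 104.5]
 plate 215 8 [ 97.6 101.6 104.6]
 star 165 -1 7 [-62.5 -34.6 -29.2] 52.0
 star 165 1 1 [33.6 33.6 33.6] 55.2
 star 175 -1 27 [-73.4 -65.5 -36. ] 51.2
 star 175 1 6 [31.9 37.6 42.6] 52.7
 star 185 -1 14 [-74.4 -69.9 -39.8] 49.9
 star 185 1 8 [35.4 41.5 44.7] 51.5
 star 195 -1 12 [-70.7 -66.4 -62.7] 51.4
(array([  0,   0,   0,   0,  61, 255, 307, 349, 383, 417, 283, 624, 567]), array([150, 155, 160, 165, 170, 175, 180, 185, 190, 195, 200, 205, 210,
       215]))
```

View pics/c4.png

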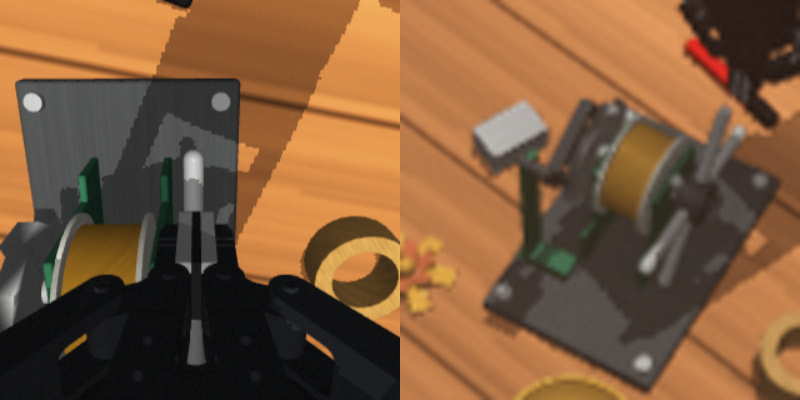

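The scene half shows the pawl arm lifted at (575,135). The wrist half shows the finger at (197,230) in line with the spoke. Pushing the spoke +x, stopping a little short.

Call:
move_arm([
  [-1.5,0,0,0],
  [-2,0,0,0],
  [-2.5,0,0,0],
  [-3,0,0,0],
  [-3.5,0,0,0],
  [-4,0,0,0],
  [-4.5,0,0,0],
  [-5,0,0,0],
  [-5.5,0,0,0],
  [-6,0,0,0],
  [-6.5,0,0,0],
  [-7,0,0,0],
  [-7.5,0,0,0],
  [-8,0,0,0],
  [-8.4,0,0,0],
  [-8.7,0,0,0],
  [-8.7,0,0,0],
])

```text
t: 9.38
ee_pos: [0.5307, 0.0394, 0.1313]
orientation: [-0.095, 0.995, 0.0, -0.0]
force: [-2.6, 0.5, -2.5]
width: 0.001
```

```bash
python3 - <<'E'
from h import *
s=state();print(own(s['ee_pos']),s['force'])
rep('scene');rep('wrist')
E
```

```text
[ 11.88962829  50.0493045  131.34410104] [-2.57386136  0.51532973 -2.46173127]
scene
 plate 175 26 [41.  51.3 80.2]
 plate 185 13 [35.3 40.9 89.9]
 plate 195 3 [86.9 95.9 96.2]
 plate 205 25 [ 95.7  99.6 105. ]
 plate 215 1 [97.8 97.8 97.8]
 star 165 -1 1 [-35.4 -35.4 -35.4] 51.6
 star 165 1 3 [24.6 27.8 31.6] 53.9
 star 175 1 11 [15.7 21.5 35.3] 54.2
 star 185 1 17 [18.2 30.1 36.4] 52.1
 star 195 1 16 [13.7 20.2 37.6] 52.3
wrist
 plate 175 663 [37.2 52.3 78.3]
 plate 185 323 [35.3 40.3 47. ]
 star 165 -1 150 [-43.9 -39.4 -36.7] 47.6
 star 175 -1 687 [-53.9 -48.5 -41.2] 47.5
 star 175 1 269 [1.8 2.5 6.8] 49.7
 star 185 1 583 [1.7 2.6 6.7] 50.1
 star 195 1 722 [1.7 2.7 6.7] 50.0
```

The following spoke and the finger-face geometry both give a wheel reading of about 0.93. I need about 0.065 rad more, roughly 5 mm.

Call:
move_arm([
  [-0.2,0,0,0],
  [-0.4,0,0,0],
  [-0.5,0,0,0],
  [-0.5,0,0,0],
])

```text
t: 9.82
ee_pos: [0.5354, 0.04, 0.1319]
orientation: [-0.095, 0.995, 0.0, -0.0]
force: [-3.8, -0.4, -0.3]
width: 0.002
```

```bash
python3 - <<'E'
from h import *
s=state();print(own(s['ee_pos']),s['force'])
rep('wrist')
E
```

```text
[ 16.63154457  49.7622987  131.91226684] [-3.76127703 -0.44416042 -0.34686305]
wrist
 plate 175 857 [37.9 55.5 80.8]
 plate 185 342 [35.4 39.9 47.1]
 star 165 -1 120 [-37.8 -34.  -31.5] 47.6
 star 175 -1 737 [-50.  -44.1 -35.7] 47.8
 star 175 1 241 [ 6.4  7.1 11.3] 49.0
 star 185 -1 44 [-46.7 -44.6 -42.4] 47.4
 star 185 1 588 [ 6.4  7.4 11.5] 50.0
 star 195 1 709 [ 6.4  7.3 11.5] 49.9
```

Wheel is about 0.985, mid-range. Retreat, go over to the plate's +x side and come down.

Call:
move_arm([
  [0.8,0,0,0],
  [0.8,0,-4,0],
  [0.8,0,-8,0],
  [0.8,0,-12,0],
  [0.8,0,-13,0],
  [-3,-3,-13,0],
  [-6,-6,-13,0],
  [-9,-9,-13,0],
  [-11.3,-9.75,-13,0],
  [-11.3,-9.75,-13,0],
  [-11.3,-9.75,-9,0],
  [-11.3,-9.75,-5,0],
  [-11.3,-9.75,-1.8,0],
  [-11.3,-9.75,-1.8,0],
])

```text
t: 11.03
ee_pos: [0.6599, -0.0332, 0.1421]
orientation: [-0.095, 0.995, 0.002, -0.006]
force: [-1.1, -0.3, -1.4]
width: 0.005
```

```bash
python3 - <<'E'
from h import *
s=state();print(own(s['ee_pos']),s['force'])
p=rep('wrist');q=get_image('scene')
cv2.imwrite('pics/c5.png',np.hstack([cv2.resize(p['img'][0:400,120:520],(400,400)),cv2.resize(q['img'][150:250,260:360],(400,400),interpolation=cv2.INTER_CUBIC)])[:,:,::-1])
E
```

```text
[125.01190339 -45.74344196 142.13494539] [-1.07486686 -0.2747306  -1.38300981]
wrist
 plate 175 2070 [47.8 77.  82.8]
 plate 185 2144 [35.7 83.7 88.4]
 plate 195 1455 [88.4 91.4 94.1]
 plate 205 2413 [ 94.   97.9 104.6]
 plate 215 13 [105.1 114.9 115. ]
 star 165 1 211 [25.2 29.1 36.7] 43.1
 star 175 1 516 [27.9 32.7 40.6] 42.9
 star 185 1 878 [32.7 38.7 44.1] 45.3
```

View pics/c5.png

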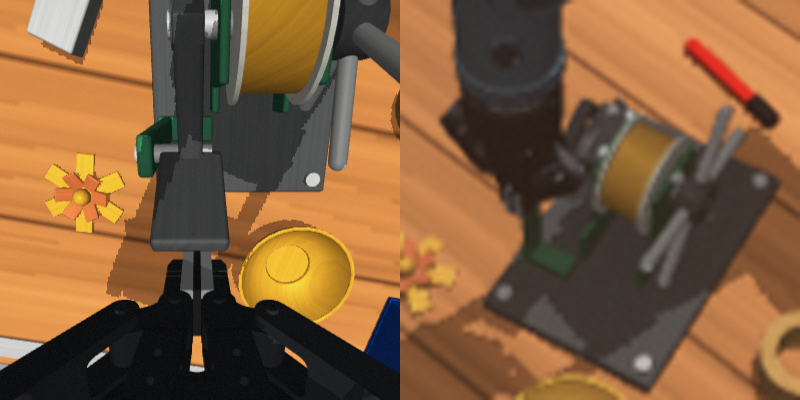

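The fingers stand behind the leaning plate: plate top edge at (190,245), fingers at (197,270) in the wrist half. Pushing -x, in slow steps toward the end.

Call:
move_arm([
  [0.8,0,0,0],
  [1.3,0,0,0],
  [1.8,0,0,0],
  [2.2,0,0,0],
  [2.6,0,0,0],
  [3,0,0,0],
  [3.4,0,0,0],
  [3.7,0,0,0],
  [3.7,0,0,0],
])

```text
t: 11.88
ee_pos: [0.6272, -0.0415, 0.1495]
orientation: [-0.095, 0.995, 0.0, -0.001]
force: [0.8, 0.0, 1.0]
width: 0.004
```

```bash
python3 - <<'E'
from h import *
s=state();print(own(s['ee_pos']),s['force']);rep('wrist')
E
```

```text
[ 91.29024881 -47.68429482 149.53394084] [0.78011697 0.01734104 0.99915952]
wrist
 plate 175 488 [70.6 71.2 72. ]
 plate 185 577 [71.2 71.8 72.6]
 plate 195 700 [71.9 72.5 73.3]
 plate 205 959 [72.5 73.2 86. ]
 plate 215 2273 [73.3 77.7 86. ]
 star 165 1 198 [25.1 28.2 35.5] 43.4
 star 175 1 449 [27.5 31.8 39.5] 43.6
 star 185 1 658 [32.4 37.7 43.6] 45.5
```

Call:
move_arm([
  [0.15,0,0,0],
  [0.3,0,0,0],
  [0.4,0,0,0],
  [0.4,0,0,0],
])

```text
t: 12.27
ee_pos: [0.6242, -0.042, 0.1496]
orientation: [-0.095, 0.995, 0.0, -0.0]
force: [1.5, 1.1, 0.5]
width: -0.0
```

```bash
python3 - <<'E'
from h import *
s=state();print(own(s['ee_pos']),s['force']);rep('wrist')
E
```

```text
[ 88.24175525 -47.64320349 149.57984549] [1.53947325 1.05152295 0.45287464]
wrist
 plate 175 447 [69.7 70.2 70.7]
 plate 185 517 [69.8 70.3 70.9]
 plate 195 637 [69.9 70.4 71.1]
 plate 205 879 [70.  70.6 83. ]
 plate 215 2246 [70.4 74.7 82.9]
 star 165 -1 81 [-32.9 -32.1 -30.7] 46.9
 star 165 1 195 [25.  28.  35.2] 43.5
 star 175 1 437 [27.7 31.7 39.2] 43.6
 star 185 1 655 [32.4 37.6 43.6] 45.5
```

Lean is about 0.013 rad. Pressing until it bottoms.

Call:
move_arm([
  [0.1,0,0,0],
  [0.2,0,0,0],
  [0.2,0,0,0],
  [0.2,0,0,0],
])

```text
t: 12.65
ee_pos: [0.6235, -0.0422, 0.1497]
orientation: [-0.095, 0.995, 0.0, 0.001]
force: [5.3, 1.9, -3.2]
width: -0.003
```

```bash
python3 - <<'E'
from h import *
s=state();print(own(s['ee_pos']),s['force']);rep('wrist')
E
```

```text
[ 87.50605556 -47.6572035  149.74490763] [ 5.27982584  1.92429515 -3.18727999]
wrist
 plate 175 441 [69.4 69.9 70.4]
 plate 185 511 [69.4 69.9 70.5]
 plate 195 605 [69.3 69.8 70.5]
 plate 205 850 [69.2 69.8 82.1]
 plate 215 2257 [69.4 73.8 82. ]
 star 165 -1 124 [-33.6 -32.5 -30.9] 46.6
 star 165 1 197 [25.1 28.1 35.1] 43.6
 star 175 1 448 [27.7 31.8 39.3] 43.7
 star 185 1 638 [32.5 37.6 43.4] 45.5
```

Plate upright at x = 70 as at the start, and the force is rising with motion stalled. One small firm press, then retreat and check.

Call:
move_arm([
  [0.1,0,0,0],
  [0.2,0,0,0],
  [0.2,0,0,0],
])

```text
t: 12.95
ee_pos: [0.6235, -0.0422, 0.1498]
orientation: [-0.095, 0.995, 0.0, 0.003]
force: [11.8, 3.1, -5.6]
width: -0.0
```

Call:
move_arm([
  [-2,0,0,0],
  [-4,0,0,0],
  [-4,0,-4,0],
  [-4,0,-8,0],
  [-4,0,-12,0],
  [1,0,-15,0],
  [5,0,-16,0],
  [9,0,-16,0],
  [9,0,-16,0],
  [9,0,-16,0],
])

```text
t: 13.78
ee_pos: [0.529, -0.0604, 0.3115]
orientation: [-0.095, 0.996, -0.001, 0.0]
force: [1.0, -0.4, -0.3]
width: 0.007
```

```bash
python3 - <<'E'
from h import *
s=state();print(s['t'],own(s['ee_pos']),s['force']);p=rep('wrist');q=get_image('scene');t=get_image('top')
for n in ['tape','block','marker','flower','brass_box','bottle','hammer']:
    r=look_for(q,n);u=look_for(t,n);print(n,[np.round(x[0]['position'],3).tolist() for x in (r,u) if x])
cv2.imwrite('pics/c6.png',np.hstack([cv2.resize(p['img'][0:400,120:520],(400,400)),cv2.resize(q['img'][150:250,260:360],(400,400),interpolation=cv2.INTER_CUBIC)])[:,:,::-1])
E
```

```text
13.7833 [ -8.67676167 -47.62623696 311.53145972] [ 0.97911287 -0.38543832 -0.33711185]
wrist
 plate 175 119 [69.4 70.1 70.9]
 plate 185 70 [69.4 70.1 71.1]
 plate 195 10 [69.5 70.3 71.7]
 plate 205 8 [70.1 70.4 71.4]
 star 165 -1 38 [-42.  -34.3 -31.6] 43.9
 star 165 1 41 [25.3 27.4 32.6] 45.7
 star 175 -1 147 [-49.8 -43.6 -35.7] 45.7
 star 175 1 89 [27.8 31.1 37.4] 45.5
 star 185 -1 13 [-46.4 -44.1 -42.4] 46.8
 star 185 1 116 [32.3 37.  43.1] 46.6
tape [[0.547, 0.188, 0.038], [0.541, 0.183, 0.038]]
block [[0.544, -0.169, 0.025], [0.589, -0.491, 0.124]]
marker [[0.341, -0.056, 0.01], [0.342, -0.058, 0.018]]
flower [[0.701, -0.137, 0.005], [0.696, -0.144, 0.006]]
brass_box [[0.729, 0.082, 0.02], [0.742, 0.083, 0.016]]
bottle [[0.611, -0.491, 0.1], [0.59, -0.491, 0.12]]
hammer [[0.617, 0.473, 0.021], [0.597, 0.475, 0.022]]
```

View pics/c6.png

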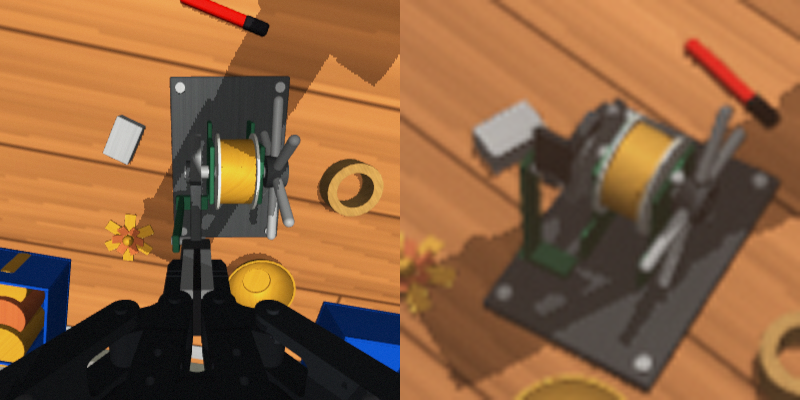

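Pawl plate upright as at the start, wheel about one notch on, bystanders unmoved. Handing in.

```bash
python3 -c "
from workcell import *
print(job_done(),state()['t'])"
```

```text
the job is handed in; nothing more can be done
the job is handed in; nothing more can be done
```

The coiler is backed off one notch and the pawl is back down. I handed the job in at about 14 s, with the gripper clear of everything.

**What I did:** With the fingers shut, I pushed the thumb plate to the coiler's +x, lifting the pawl about 0.5 rad. I then pushed the star spoke over the top by one notch. Finally I pushed the plate back until it bottomed: it stopped moving while the force rose to about 13 N.

**Last checks:**
- **Pawl:** the plate stands upright at own x ≈ 70 mm, the same as at the start.
- **Wheel:** it turned back about 1.01 rad, so it reads roughly 0.985, within the 0.93–1.05 expected when seated.
- **Loose things:** all within a few mm of where they were.

**What disagreed:**
- **Fingertips:** they end about 41 mm short of the reported tool point. My first push therefore passed over the plate without touching it. I confirmed the offset with two cameras and allowed for it from then on.
- **Cameras:** the wrist and scene cameras differed from each other by a few mm on the plate and the star.
- **Block:** the top camera's last detection placed the block at the bottle. The scene camera showed the block unmoved.

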